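# Latch the vial nest into the labelling jig

### The arm

A 7-joint arm with a two-finger parallel gripper is mounted at the origin on the work surface. World frame = base frame: x ahead of the robot, y to its left, z up, the work surface at z = 0. Lengths are in m, angles in rad, forces in N, time in s.
With the tool pointing down it reaches from about 0.4 to 0.85 m from the base axis. Payload 4.5 kg.
Tool frame: the origin (TCP) lies between the finger pads; the fingertips stand 8 mm ahead of it and the grasp point (between the pads) lies 11 mm behind it (bot.tip_reach is the distance from the TCP to the fingertips, in m); z points along the fingers, y is the line along which they close (so a half turn about z gives the same grasp; the last joint's range is limited). The gripper opens to 85 mm and grips with 20 to 120 N. Pads are 22 mm wide; open, the fingers measure 114 mm over their backs; the gripper's body (76 mm by 85 mm) begins 54 mm behind the grasp point. The pads swing forward as they close: fully open they stand 13 mm farther back than shut.
Start: joints at [-1.119, 0.689, -0.195, 1.565, 0.157, 0.902, -0.215], TCP at [0.254, 0.571, 0.239] pointing down, gripper open.
Joint ranges: [-3.01, 3.01], [-0.46, 2.08], [-1.47, 1.51], [0.13, 2.56], [-1, 4.14], [0.04, 2.09], [-2.66, 2.66]. Speed limits (rad/s): [2.57, 2.57, 3.14, 3.14, 3.14, 3.14, 3.14].

### API

Orientations are given as a rotation vector (axis times angle).
In Python, from rig import bot gives the robot as it stands.
- The arm moves only by the tool send_rows, never from a script. Its arguments are lists of equal length, an entry for each row: "claw": the finger opening in cm, from 0 to 8.54; "xyz": the shift along the tool's x, y, z in cm, a list of three; "turn": the turn, a rotation vector about the tool's x, y, z in rad, a list of three. In form: {"claw": [claw, ...], "xyz": [[x, y, z], ...], "turn": [[ax, ay, az], ...]}. A call has 1 to 20 rows; each row is the pose to reach, as a shift and turn from the pose commanded when the call began, along the tool's axes at that moment; what a row does not reach only later rows make up. A row lasts 1/8 s, in which the tool goes at most 62.5 mm and 10.7 degrees, less where a joint would pass 70% of its speed; a pose out of reach is approached as far as the arm can. A call with a gripper value outside its range is refused whole. The fingers move at their own pace and stop on an object; "newtons" is the grip in N (left out, the last holds). Time passes only in rows, so rows that repeat a pose let the fingers close. It gives the time, the measured TCP pose, the force, the opening and the grip force at its end, in the units of the state.
- bot.get_state(): the state, without advancing time (a new reading comes with each control period).
- bot.grab_frame(name): name is "scene" or "top"; returns the picture (420x560x3 uint8, blue, green, red); there is no depth.
- bot.camera_params(name): a dict with "fx", "fy", "cx", "cy" (pixels), "rvec" (rotation vector, rad) and "tvec" (3), from world to camera coordinates, as OpenCV has them. Camera axes: x right, y down, z forward; pixel columns grow to the right and rows downward; lengths in m; the calibration is good to about 2 mm. A picture is of the moment at which its call begins. camera_params takes no time and is no camera call.
- bot.job_done(): hands the job in; it is judged then, once.
Trained networks look in the newest picture that a camera, given by its name, has taken for a name from the list of things; names that differ only in an ending like _2 or _b are one class to them, and where a whole thing is asked for, a point or a joint stands for the part that bears it (a point fixed in the world has none). Each returns a list of dicts, best first, with "score" (0 to 1); they miss things now and then, are a little off and sometimes report something else, mostly with a low value. They report only what shows in the picture. A call takes as long as a camera call. They do not tell look-alikes from the thing itself.
- bot.trace(camera, query): "pixels" (420x560 bool, what is visible of it).
- bot.mark_of(camera, query): "position" ([x, y, z] in m, in world coordinates, good to about 4 mm: a listed point, or the origin of a listed thing).
The state is a dict: "clock": time; "joints": joint angles; "qd": joint speeds; "tau": joint torques, N m; "eef_pos": TCP position; "ee_rot": TCP orientation; "ft_force": force on the tool from outside, world axes, zero at the start; "torque": the same for the moment, N m; "width": opening from 0.0 (shut) to 1.0 (fully open); "grip_force": force on a finger pad.
Only numpy, scipy, OpenCV 4.12 (cv2) and the standard library are available. Lean on these libraries where they do the work, as an engineer would, in place of code of your own. Each camera call takes 0.05 s, during which the arm holds its last target. There are 200 camera calls.

### The job

Fit the green vial nest into the labelling jig: set it on the bed, grooved nose towards the overhang, slide it in under the blue lips, and press it home against the spring until the orange clamp toe drops into its groove and holds it, then let go. Press gently: the rubber buffer at the end must never take more than about 16 N. Leave the label roll and the two amber vials where they stand.

Things in the scene. Friction and masses are not known exactly. Their poses are not given: they have to be found in the camera images.
- nest: Loose green nest, 0.15-0.35 kg, starts flat on a 3 mm thick cardboard mat. Slab 120 mm long (x), 60 wide (y), 12 thick; origin at the centre of its underside, z up, +x towards its grooved nose. A groove 6 mm deep runs right across its upper face from x = 28 to 46 mm. A white square vial holder, the grip, stands at x = -30 mm: 30 (x) by 26 mm (y), from z = 12 to 52 mm, with a hole in its top.
- nest_grip (a point): Grasp point in the white vial holder, at nest x = -30, y = 0, z = 40 mm (12 mm below the holder's top). Pinch it from above across its 26 mm width (nest y). Axes as the nest's.
- jig: Jig, fixed. Aluminium bed 270 mm (x) by 120 (y), 12 thick; origin at the centre of its underside, z up. The nest slides in along jig +x, nose first, its x along the jig's x. Two dark guides, inner faces at y = +-31.5 mm, 14 mm high over the bed, run from x = 5 to 130 mm; before them the mouth flares to about 90 mm wide at x = -28 mm. Nest on bed: friction about 0.6.
- jig_mouth (a point): On the bed's upper face in mid-channel, where the overhang begins: jig x = 45, y = 0, z = 12 mm; axes as the jig's. Two blue lips overhang the channel from jig x = 45 to 105 mm, underside 14 mm and top 24 mm over the bed, with a 25 mm slot between them along the middle, in which the orange toe stands.
- jig_stop (a point): Nominal stop, jig x = 97, y = 0, z = 12 mm. The grey latch head there (carrying toe and ejector) is clamped by hand, so its stop face (rubber buffer) lies up to 15 mm either way along x of this point: differs each time, is not measured and must be felt. The toe drops into the groove once the nest's nose is within 2 mm of that face.
- toe (a joint): Orange clamp toe, lift in m, sprung down: 0 = down, tip 8 mm over the bed (also when no nest is there), about 0.004 while riding on the nest's upper face, near 0 again once dropped in the groove. Its square catch face is 16 mm before the stop face; its ramp faces the incoming nest and takes about 2 to 6 N to push under.
- buffer (a joint): Two black rubber pads beside the ejector, 8 N per mm: how far they are squashed beyond the stop face, in m. 0 = untouched; 0.002 is 16 N, the most they should take.
- ejector (a joint): Brass sprung ejector before the stop face, travel in m: 0 = free, its face 9 mm before the stop face; 0.009 = nest touching the stop face; about 0.007 with the nest latched. Spring 1.5 N rising to 4 N. If let go before the toe has dropped, it may push the nest back out. Sliding friction and both springs together take up to about 14 N of push before the stop face is met.
- label_roll: Bystander: white roll of labels with green and blue bands, 80 mm diameter, 55 mm high, standing; origin at the centre of its underside.
- vial_a: Bystander: amber vial with black cap, 27 mm diameter, 62 mm high, standing; origin at the centre of its underside.
- vial_b: Bystander: amber vial with black cap and paper label, 27 mm diameter, 62 mm high, standing; origin at the centre of its underside.
Mind the look-alikes: they are no part of the job. Of the things that look like the nest, the middle-sized one is meant.

How it is judged:
By the outcome, as a careful person would: the job done as asked, in the order asked, and still so for the second after the job is handed in, with the robot touching nothing.
It also fails if it takes over 72 s, if anything falls off the work surface, if the arm or the gripper's body presses on something with over 40 N, if the wrist force passes 120 N, or if a joint passes its speed limit or range.

## Working session

There is one attempt and no reset: what is moved stays moved. The work goes in short steps, Python scripts to look and compute and a tool call to move; the robot and the scene stay as the last step left them, time stands still between calls to the robot, and variables do not carry over. Pictures are saved under pics/ and viewed, at most 10 in all, crops included, and the job is handed in when it is done.

Besides the shell and the picture viewer there is one more tool, called after "Request:" in YAML: its name, and indented under it one key for each argument. send_rows: Moves the arm, as the interface text tells. Its arguments: {"type":"object","properties":{"claw":{"type":"array"},"xyz":{"type":"array"},"turn":{"type":"array"},"newtons":{"type":"number"}},"required":["claw","xyz","turn"]}

```bash
ls; mkdir -p pics; python3 - <<'E'
from rig import bot
import cv2,numpy as np
s=bot.get_state();print(s['clock'],s['eef_pos'],s['ee_rot'],s['width'],bot.tip_reach)
a=bot.grab_frame("scene");b=bot.grab_frame("top")
cv2.imwrite("pics/s0.png",a);cv2.imwrite("pics/t0.png",b)
for c in("scene","top"):
  print(c,bot.camera_params(c))
  for q in("nest","nest_grip","jig","jig_mouth","jig_stop","label_roll","vial_a"):
    print(q,[(np.round(d['position'],3).tolist(),round(d['score'],2)) for d in bot.mark_of(c,q)])
E
```

```text
pics
0.0 [0.25337479 0.57061954 0.23845528] [-6.51284039e-01 -3.07311165e+00  2.95947590e-03] 0.9953559815084974 0.008
scene {'fx': 464.7686781925256, 'fy': 464.7686781925256, 'cx': 275.4981245193272, 'cy': 214.2135666451482, 'rvec': array([ 0.82426042,  2.59085456, -1.0545919 ]), 'tvec': array([ 0.53882226, -0.1972437 ,  1.54053112])}
nest [([0.56, -0.258, -0.002], 0.84), ([0.803, -0.158, -0.004], 0.75)]
nest_grip [([0.571, -0.468, 0.022], 0.75), ([0.552, -0.286, 0.042], 0.74), ([0.778, -0.122, 0.052], 0.72)]
jig [([0.53, 0.135, -0.002], 0.66)]
jig_mouth [([0.534, 0.176, 0.01], 0.65)]
jig_stop [([0.542, 0.228, 0.01], 0.84)]
label_roll [([0.725, 0.007, -0.001], 0.84)]
vial_a [([0.718, 0.238, 0.0], 0.64), ([0.576, 0.4, 0.001], 0.55)]
top {'fx': 442.1799202459046, 'fy': 442.1799202459046, 'cx': 281.73446287487457, 'cy': 202.80325864606857, 'rvec': array([ 2.21838072, -2.1615708 ,  0.09115396]), 'tvec': array([-0.046002 ,  0.6236249,  1.2918417])}
nest [([0.565, -0.257, 0.002], 0.91), ([0.799, -0.156, -0.0], 0.69), ([0.554, -0.477, -0.002], 0.58)]
nest_grip [([0.552, -0.285, 0.04], 0.87), ([0.773, -0.124, 0.054], 0.77), ([0.569, -0.467, 0.03], 0.65)]
jig [([0.531, 0.137, -0.001], 0.82)]
jig_mouth [([0.539, 0.179, 0.012], 0.62)]
jig_stop [([0.535, 0.229, 0.011], 0.56)]
label_roll [([0.724, 0.008, 0.002], 0.93)]
vial_a [([0.576, 0.398, 0.004], 0.59), ([0.716, 0.233, -0.002], 0.4)]
```

View pics/s0.png

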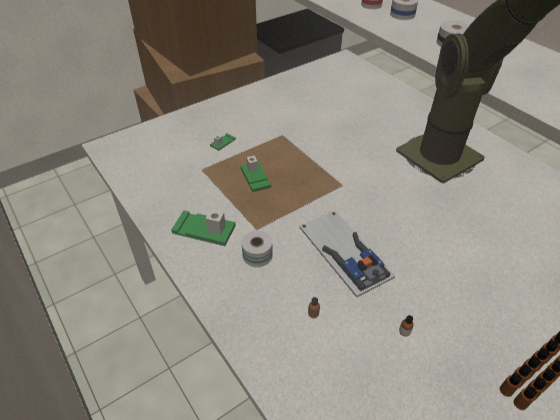

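View pics/t0.png

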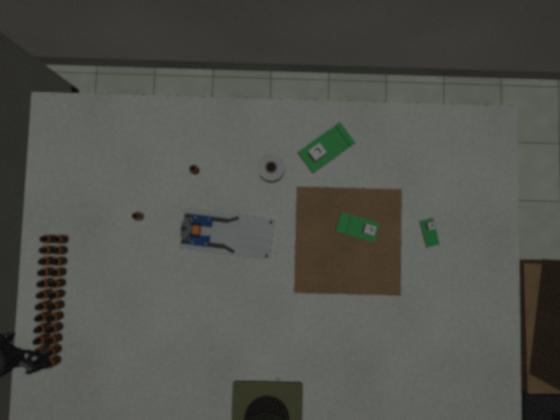

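The scene picture shows three green nests: (256,177) on the mat, (205,228) large and off the mat, and (222,142) tiny. In the top view they are at (358,227), (326,148) and (430,232). By the description I choose the middle-sized one on the mat at top (358,227). The jig is at top (228,235), with the overhang to the left (+y).

```bash
cat > h.py <<'E'
import cv2,numpy as np
from rig import bot
def ray(cam,uv,z):
    p=bot.camera_params(cam);R,_=cv2.Rodrigues(p['rvec']);C=-R.T@p['tvec']
    uv=np.atleast_2d(uv).astype(float)
    d=np.c_[(uv[:,0]-p['cx'])/p['fx'],(uv[:,1]-p['cy'])/p['fy'],np.ones(len(uv))]@R
    return C+d*((z-C[2])/d[:,2])[:,None]
def proj(cam,P):
    p=bot.camera_params(cam);K=np.array([[p['fx'],0,p['cx']],[0,p['fy'],p['cy']],[0,0,1]])
    return cv2.projectPoints(np.atleast_2d(np.array(P,float)),p['rvec'],p['tvec'],K,None)[0][:,0]
def rect(cam,m,z):
    c=max(cv2.findContours(m.astype(np.uint8),cv2.RETR_EXTERNAL,cv2.CHAIN_APPROX_NONE)[0],key=cv2.contourArea)
    w=ray(cam,c[:,0],z)[:,:2]*1000
    r=cv2.minAreaRect(w.astype(np.float32));b=cv2.boxPoints(r)
    e=[b[1]-b[0],b[2]-b[1]];l=max(e,key=np.linalg.norm)
    return np.round(r[0],1),np.round(sorted(r[1]),1),round(np.degrees(np.arctan2(l[1],l[0]))%180,1)
E
python3 - <<'E'
from h import *
for cam in("top","scene"):
    im=bot.grab_frame(cam)
    for d in bot.trace(cam,"nest"): print(cam,"nest",round(d['score'],2),rect(cam,d['pixels'],.015))
    hs=cv2.cvtColor(im,cv2.COLOR_BGR2HSV);g=cv2.inRange(hs,(45,90,40),(80,255,255))
    u,v=proj(cam,[.562,-.258,.015])[0].astype(int);w=np.zeros_like(g);w[v-25:v+25,u-30:u+30]=1
    print("green",rect(cam,g*w>0,.013))
    for d in bot.trace(cam,"jig")[:1]:
        print(cam,"jig",round(d['score'],2),rect(cam,d['pixels'],.012))
t=bot.grab_frame("top");s=bot.grab_frame("scene")
u=cv2.resize(t[190:270,170:400],None,fx=3.4,fy=3.4,interpolation=cv2.INTER_CUBIC)
v=cv2.resize(s[150:300,220:400],None,fx=2,fy=2,interpolation=cv2.INTER_CUBIC)
v=cv2.copyMakeBorder(v,0,0,0,u.shape[1]-v.shape[1],0)
cv2.imwrite("pics/c0.png",np.vstack([u,v]))
E
```

```text
top nest 0.96 (array([ 797.6, -157.1]), array([ 81.3, 159.3]), np.float32(128.0))
top nest 0.86 (array([ 549.9, -471.9]), array([43.9, 82.5]), np.float32(14.3))
top nest 0.6 (array([ 560.3, -255.6]), array([ 61. , 120.2]), np.float32(75.8))
green (array([ 559.7, -256.6]), array([ 61.6, 121.7]), np.float32(75.1))
top jig 0.92 (array([530. , 134.6]), array([120.7, 273.7]), np.float32(84.1))
scene nest 0.96 (array([ 558.8, -262.7]), array([ 61., 163.]), np.float32(75.4))
scene nest 0.62 (array([ 555.5, -465.3]), array([65.5, 89.2]), np.float32(14.4))
scene nest 0.56 (array([ 790.4, -156.8]), array([114.9, 164.6]), np.float32(127.8))
scene nest 0.23 (array([533.9, 139.7]), array([126.1, 274. ]), np.float32(84.7))
green (array([ 558.4, -252.1]), array([ 63.6, 125. ]), np.float32(73.5))
scene jig 0.62 (array([531.5, 136.6]), array([130.6, 273.7]), np.float32(83.7))
```

View pics/c0.png

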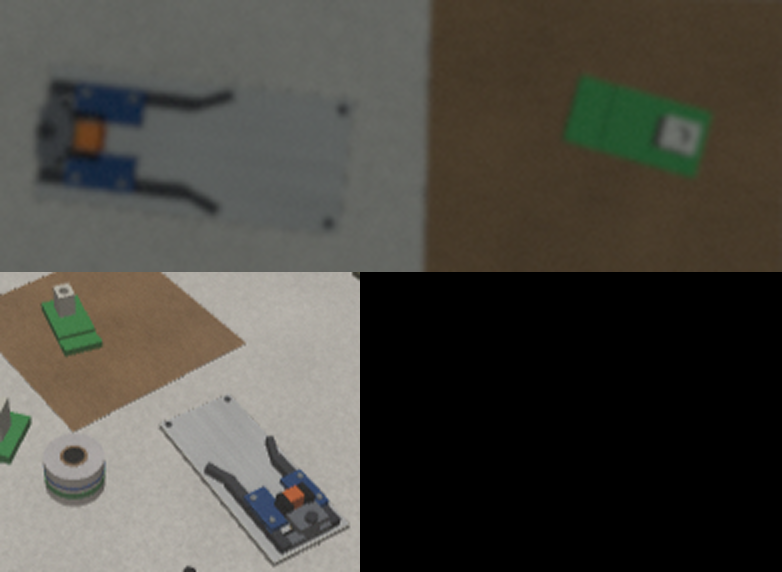

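The crop confirms it: a 61x121 mm green slab on the mat with its nose towards the jig, so this is the middle-sized nest. The jig has its open end on the right. Grip is at about (552,-285.5), nest yaw 75°, jig yaw 84°.

```bash
cat >> h.py <<'E'
from scipy.spatial.transform import Rotation as Ro
def go(x,y,z,yaw):  # mm, deg of tool y
    s=bot.get_state();R=Ro.from_rotvec(s['ee_rot'])
    a=np.radians(yaw);ty=np.array([np.cos(a),np.sin(a),0]);tz=np.array([0,0,-1.]);T=Ro.from_matrix(np.c_[np.cross(ty,tz),ty,tz])
    d=R.inv().apply(np.array([x,y,z])/1000-s['eef_pos'])*100
    print("cm",np.round(d,2),"turn",np.round((R.inv()*T).as_rotvec(),3),"t",round(s['clock'],2),"F",np.round(s['ft_force'],1),"w",round(s['width'],3))
E
python3 -c "
from h import *
go(552,-285.5,110,-15)"
```

```text
cm [-62.04 -66.2   12.93] turn [ 0.    -0.     1.415] t 1.2 F [-0.4 -0.   0.4] w 0.997
```

Request:
send_rows:
  claw: [7,7,7,7,7,7,7,7,7,7,7,7,7,7,7,7,7,7,7,7]
  xyz:
    - [-62,-66.2,12.9]
    - [-62,-66.2,12.9]
    - [-62,-66.2,12.9]
    - [-62,-66.2,12.9]
    - [-62,-66.2,12.9]
    - [-62,-66.2,12.9]
    - [-62,-66.2,12.9]
    - [-62,-66.2,12.9]
    - [-62,-66.2,12.9]
    - [-62,-66.2,12.9]
    - [-62,-66.2,12.9]
    - [-62,-66.2,12.9]
    - [-62,-66.2,12.9]
    - [-62,-66.2,12.9]
    - [-62,-66.2,12.9]
    - [-62,-66.2,12.9]
    - [-62,-66.2,12.9]
    - [-62,-66.2,12.9]
    - [-62,-66.2,12.9]
    - [-62,-66.2,12.9]
  turn:
    - [0,0,1.415]
    - [0,0,1.415]
    - [0,0,1.415]
    - [0,0,1.415]
    - [0,0,1.415]
    - [0,0,1.415]
    - [0,0,1.415]
    - [0,0,1.415]
    - [0,0,1.415]
    - [0,0,1.415]
    - [0,0,1.415]
    - [0,0,1.415]
    - [0,0,1.415]
    - [0,0,1.415]
    - [0,0,1.415]
    - [0,0,1.415]
    - [0,0,1.415]
    - [0,0,1.415]
    - [0,0,1.415]
    - [0,0,1.415]

```text
clock: 3.7
eef_pos: [0.5518, -0.2847, 0.1105]
ee_rot: [-2.492, -1.913, -0.0]
ft_force: [-0.5, -0.2, 0.0]
width: 0.82
grip_force: 0.0
```

```bash
python3 - <<'E'
from h import *
go(552,-285.5,110,-15);go(552,-285.5,32,-15)
s=bot.grab_frame("scene")
t=bot.grab_frame("top")
f=lambda i,r:cv2.resize(i[r[0]:r[1],r[2]:r[3]],(400,400),interpolation=cv2.INTER_CUBIC)
cv2.imwrite("pics/c1.png",np.hstack([f(s,(115,215,205,305)),f(t,(180,280,310,410))]))
E
```

```text
cm [-0.07  0.04  0.05] turn [ 0.    -0.     0.001] t 3.7 F [-0.5 -0.2  0. ] w 0.82
cm [-0.08  0.04  7.85] turn [ 0.    -0.     0.001] t 3.7 F [-0.5 -0.2  0. ] w 0.82
```

View pics/c1.png

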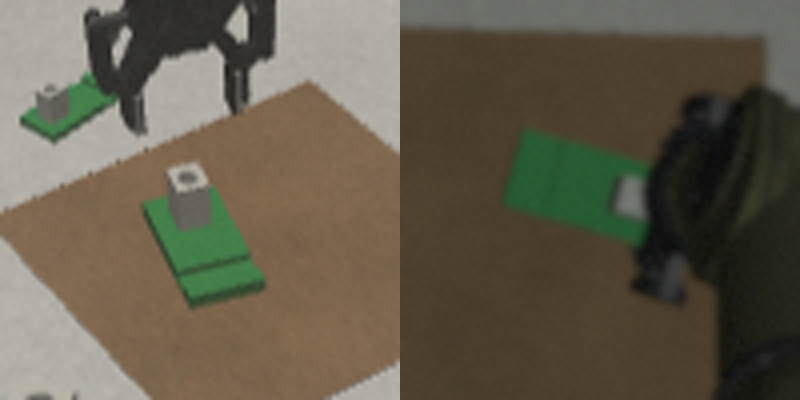

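The gripper is above and behind the holder only by parallax, and its finger line runs across the nest's width. Descending and gripping.

Request:
send_rows:
  claw: [7,7,7,7,7,7,0,0,0,0,0,0,0,0]
  xyz:
    - [-0.1,0,2.5]
    - [-0.1,0,5]
    - [-0.1,0,7]
    - [-0.1,0,7.8]
    - [-0.1,0,7.8]
    - [-0.1,0,7.8]
    - [-0.1,0,7.8]
    - [-0.1,0,7.8]
    - [-0.1,0,7.8]
    - [-0.1,0,7.8]
    - [-0.1,0,7.8]
    - [-0.1,0,7.8]
    - [-0.1,0,7.8]
    - [-0.1,0,7.8]
  turn:
    - [0,0,0]
    - [0,0,0]
    - [0,0,0]
    - [0,0,0]
    - [0,0,0]
    - [0,0,0]
    - [0,0,0]
    - [0,0,0]
    - [0,0,0]
    - [0,0,0]
    - [0,0,0]
    - [0,0,0]
    - [0,0,0]
    - [0,0,0]
  newtons: 60

```text
clock: 5.55
eef_pos: [0.552, -0.2866, 0.0329]
ee_rot: [2.492, 1.911, 0.001]
ft_force: [-0.1, -0.5, 5.1]
width: 0.296
grip_force: 60.7
```

Request:
send_rows:
  claw: [0,0,0,0,0]
  xyz:
    - [0,0,-1.5]
    - [0,0,-3]
    - [0,0,-4.5]
    - [0,0,-6]
    - [0,0,-6]
  turn:
    - [0,0,0]
    - [0,0,0]
    - [0,0,0]
    - [0,0,0]
    - [0,0,0]

```text
clock: 6.18
eef_pos: [0.5524, -0.2868, 0.094]
ee_rot: [2.491, 1.91, 0.002]
ft_force: [-0.3, -0.5, -3.1]
width: 0.295
grip_force: 59.7
```

```bash
python3 -c "
from h import *
go(520.7,40.5,90,-5.9)"
```

```text
cm [ 30.8  -11.55   0.35] turn [ 0.003  0.001 -0.159] t 6.17 F [-0.3 -0.5 -3.1] w 0.295
```

Request:
send_rows:
  claw: [0,0,0,0,0,0,0,0,0,0,0,0]
  xyz:
    - [4,-1.5,0.3]
    - [8,-3,0.3]
    - [12,-4.5,0.3]
    - [16,-6,0.3]
    - [20,-7.5,0.3]
    - [24,-9,0.3]
    - [27,-10.1,0.3]
    - [29.5,-11,0.3]
    - [30.8,-11.5,0.3]
    - [30.8,-11.5,0.3]
    - [30.8,-11.5,0.3]
    - [30.8,-11.5,0.3]
  turn:
    - [0,0,-0.02]
    - [0,0,-0.04]
    - [0,0,-0.06]
    - [0,0,-0.08]
    - [0,0,-0.1]
    - [0,0,-0.12]
    - [0,0,-0.14]
    - [0,0,-0.159]
    - [0,0,-0.159]
    - [0,0,-0.159]
    - [0,0,-0.159]
    - [0,0,-0.159]

```text
clock: 7.68
eef_pos: [0.5202, 0.0393, 0.0893]
ee_rot: [2.335, 2.101, -0.001]
ft_force: [0.7, 0.6, -2.4]
width: 0.297
grip_force: 59.8
```

```bash
python3 - <<'E'
from h import *
go(520.7,40.5,90,-5.9)
s=bot.grab_frame("scene");t=bot.grab_frame("top")
z=bot.get_state()['eef_pos'][2]+.011-.040
for cam,im in(("scene",s),("top",t)):
    hs=cv2.cvtColor(im,cv2.COLOR_BGR2HSV);g=cv2.inRange(hs,(45,90,40),(80,255,255))
    u,v=proj(cam,[.527,.07,z+.012])[0].astype(int);w=np.zeros_like(g);w[v-35:v+35,u-35:u+35]=1
    print(cam,u,v,"green",rect(cam,g*w>0,z+.011))
    for d in bot.mark_of(cam,"nest")+bot.mark_of(cam,"nest_grip"):
        if abs(d['position'][1]-.05)<.07: print(cam,np.round(d['position'],4),d['score'])
f=lambda i,r:cv2.resize(i[r[0]:r[1],r[2]:r[3]],(400,400),interpolation=cv2.INTER_CUBIC)
cv2.imwrite("pics/c2.png",np.hstack([f(s,(180,300,280,400)),f(t,(180,280,175,275))]))
E
```

```text
cm [ 0.12  0.03 -0.07] turn [ 0.     0.001 -0.002] t 7.67 F [ 0.7  0.6 -2.4] w 0.297
scene 331 218 green (array([523. ,  75.5]), array([ 63.2, 120.3]), np.float32(81.5))
scene [0.5267 0.0688 0.0562] 0.84
scene [0.5194 0.0424 0.0987] 0.66
top 245 234 green (array([505.6, 128.1]), array([1.3, 6.3]), np.float32(155.3))
```

View pics/c2.png

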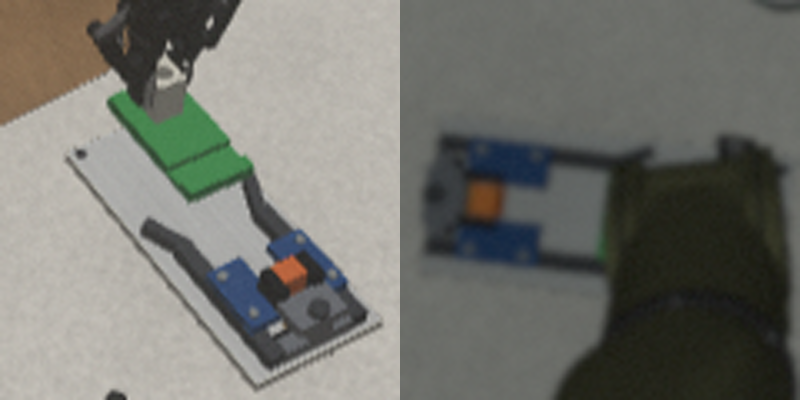

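The nest hangs level, aligned with the channel, over the bed before the guides (scene crop about (180,150)). Lowering it onto the bed.

Request:
send_rows:
  claw: [0,0,0,0,0,0,0]
  xyz:
    - [0,0,1.5]
    - [0,0,3]
    - [0,0,4]
    - [0,0,4.4]
    - [0,0,4.6]
    - [0,0,4.7]
    - [0,0,4.7]
  turn:
    - [0,0,0]
    - [0,0,0]
    - [0,0,0]
    - [0,0,0]
    - [0,0,0]
    - [0,0,0]
    - [0,0,0]

```text
clock: 8.85
eef_pos: [0.5203, 0.041, 0.0425]
ee_rot: [2.333, 2.104, 0.001]
ft_force: [1.2, 1.0, -3.0]
width: 0.293
grip_force: 59.8
```

Request:
send_rows:
  claw: [0,0,0,0]
  xyz:
    - [0,0,0.05]
    - [0,0,0.1]
    - [0,0,0.1]
    - [0,0,0.1]
  turn:
    - [0,0,0]
    - [0,0,0]
    - [0,0,0]
    - [0,0,0]

```text
clock: 9.35
eef_pos: [0.5203, 0.041, 0.0418]
ee_rot: [2.333, 2.104, 0.001]
ft_force: [-1.7, -0.4, 4.9]
width: 0.295
grip_force: 60.7
```

Request:
send_rows:
  claw: [0,0,0,0,0,0,0,0]
  xyz:
    - [0,0,-0.04]
    - [0.3,0,-0.04]
    - [0.6,0,-0.04]
    - [0.9,0,-0.04]
    - [1.2,0,-0.04]
    - [1.5,0,-0.04]
    - [1.8,0,-0.04]
    - [1.8,0,-0.04]
  turn:
    - [0,0,0]
    - [0,0,0]
    - [0,0,0]
    - [0,0,0]
    - [0,0,0]
    - [0,0,0]
    - [0,0,0]
    - [0,0,0]

```text
clock: 10.35
eef_pos: [0.5222, 0.0594, 0.0418]
ee_rot: [2.332, 2.105, 0.001]
ft_force: [-0.4, -2.2, 5.0]
width: 0.297
grip_force: 60.8
```

Request:
send_rows:
  claw: [0,0,0,0,0,0,0,0]
  xyz:
    - [0.3,0,-0.02]
    - [0.6,0,-0.02]
    - [0.9,0,-0.02]
    - [1.2,0,-0.02]
    - [1.5,0,-0.02]
    - [1.8,0,-0.02]
    - [2.0,0,-0.02]
    - [2,0,-0.02]
  turn:
    - [0,0,0]
    - [0,0,0]
    - [0,0,0]
    - [0,0,0]
    - [0,0,0]
    - [0,0,0]
    - [0,0,0]
    - [0,0,0]

```text
clock: 11.35
eef_pos: [0.5241, 0.0794, 0.0418]
ee_rot: [-2.332, -2.105, -0.001]
ft_force: [0.3, -0.7, 1.4]
width: 0.299
grip_force: 60.4
```

Request:
send_rows:
  claw: [0,0,0,0,0,0,0]
  xyz:
    - [0.3,0,0]
    - [0.6,0,0]
    - [0.9,0,0]
    - [1.2,0,0]
    - [1.5,0,0]
    - [1.8,0,0]
    - [1.8,0,0]
  turn:
    - [0,0,0]
    - [0,0,0]
    - [0,0,0]
    - [0,0,0]
    - [0,0,0]
    - [0,0,0]
    - [0,0,0]

```text
clock: 12.22
eef_pos: [0.526, 0.0976, 0.0419]
ee_rot: [-2.332, -2.105, -0.001]
ft_force: [1.8, 0.1, 0.6]
width: 0.294
grip_force: 60.2
```

Request:
send_rows:
  claw: [0,0,0,0,0]
  xyz:
    - [0.2,0,0]
    - [0.4,0,0]
    - [0.6,0,0]
    - [0.8,0,0]
    - [0.8,0,0]
  turn:
    - [0,0,0]
    - [0,0,0]
    - [0,0,0]
    - [0,0,0]
    - [0,0,0]

```text
clock: 12.85
eef_pos: [0.5268, 0.1052, 0.0419]
ee_rot: [-2.332, -2.105, -0.001]
ft_force: [0.9, -0.6, -0.3]
width: 0.293
grip_force: 60.2
```

Request:
send_rows:
  claw: [0,0,0,0,0]
  xyz:
    - [0.2,0,0]
    - [0.4,0,0]
    - [0.6,0,0]
    - [0.8,0,0]
    - [0.8,0,0]
  turn:
    - [0,0,0]
    - [0,0,0]
    - [0,0,0]
    - [0,0,0]
    - [0,0,0]

```text
clock: 13.48
eef_pos: [0.5276, 0.1132, 0.0419]
ee_rot: [-2.332, -2.105, -0.001]
ft_force: [1.9, -0.9, -1.1]
width: 0.292
grip_force: 60.0
```

Request:
send_rows:
  claw: [0,0,0,0,0]
  xyz:
    - [0.1,0,0.02]
    - [0.2,0,0.02]
    - [0.3,0,0.02]
    - [0.4,0,0.02]
    - [0.4,0,0.02]
  turn:
    - [0,0,0]
    - [0,0,0]
    - [0,0,0]
    - [0,0,0]
    - [0,0,0]

```text
clock: 14.1
eef_pos: [0.528, 0.1165, 0.0419]
ee_rot: [2.333, 2.104, 0.0]
ft_force: [-0.1, -2.2, 3.3]
width: 0.293
grip_force: 60.5
```

Request:
send_rows:
  claw: [0,0,0,0,0]
  xyz:
    - [0.1,0,0]
    - [0.2,0,0]
    - [0.3,0,0]
    - [0.4,0,0]
    - [0.4,0,0]
  turn:
    - [0,0,0]
    - [0,0,0]
    - [0,0,0]
    - [0,0,0]
    - [0,0,0]

```text
clock: 14.72
eef_pos: [0.5284, 0.1205, 0.0418]
ee_rot: [2.333, 2.104, 0.0]
ft_force: [-0.0, -3.9, 5.6]
width: 0.29
grip_force: 60.7
```

Request:
send_rows:
  claw: [0,0,0,0,0]
  xyz:
    - [0.1,0,-0.03]
    - [0.2,0,-0.03]
    - [0.3,0,-0.03]
    - [0.4,0,-0.03]
    - [0.4,0,-0.03]
  turn:
    - [0,0,0]
    - [0,0,0]
    - [0,0,0]
    - [0,0,0]
    - [0,0,0]

```text
clock: 15.35
eef_pos: [0.5286, 0.1232, 0.0419]
ee_rot: [2.333, 2.102, -0.002]
ft_force: [0.3, -5.5, 2.7]
width: 0.293
grip_force: 60.4
```

Request:
send_rows:
  claw: [0,0,0,0,0]
  xyz:
    - [0.1,0,0]
    - [0.2,0,0]
    - [0.3,0,0]
    - [0.3,0,0]
    - [0.3,0,0]
  turn:
    - [0,0,0]
    - [0,0,0]
    - [0,0,0]
    - [0,0,0]
    - [0,0,0]

```text
clock: 15.98
eef_pos: [0.5288, 0.125, 0.042]
ee_rot: [2.334, 2.101, -0.004]
ft_force: [-0.0, -8.4, 3.2]
width: 0.298
grip_force: 60.5
```

Request:
send_rows:
  claw: [0,0,0,0,0]
  xyz:
    - [0.1,0,0]
    - [0.2,0,0]
    - [0.2,0,0]
    - [0.2,0,0]
    - [0.2,0,0]
  turn:
    - [0,0,0]
    - [0,0,0]
    - [0,0,0]
    - [0,0,0]
    - [0,0,0]

```text
clock: 16.6
eef_pos: [0.529, 0.1267, 0.042]
ee_rot: [2.334, 2.1, -0.004]
ft_force: [0.7, -7.5, 3.3]
width: 0.292
grip_force: 60.5
```

```bash
python3 - <<'E'
from h import *
s=bot.grab_frame("scene");t=bot.grab_frame("top")
for c in("scene","top"):
  for q in("toe","jig_stop","nest"):
    print(c,q,[(np.round(d['position'],4).tolist(),round(d['score'],2)) for d in bot.mark_of(c,q)[:2]] )
f=lambda i,r:cv2.resize(i[r[0]:r[1],r[2]:r[3]],(400,400),interpolation=cv2.INTER_CUBIC)
cv2.imwrite("pics/c3.png",np.hstack([f(s,(220,300,320,400)),f(t,(195,265,170,240))]))
E
```

```text
Traceback (most recent call last):
ValueError: it knows: jig, jig_mouth, jig_stop, label_roll, nest, nest_grip, vial
```

```bash
python3 - <<'E'
from h import *
e=np.array([np.cos(np.radians(84.1)),np.sin(np.radians(84.1))])
for c in("scene","top"):
    im=bot.grab_frame(c)
    g=cv2.inRange(cv2.cvtColor(im,cv2.COLOR_BGR2HSV),(4,130,90),(18,255,255))
    u,v=proj(c,[.54,.21,.04])[0].astype(int);w=np.zeros_like(g);w[v-20:v+20,u-25:u+25]=1
    ys,xs=np.nonzero(g*w)
    for z in(.03,.045):
        P=ray(c,np.c_[xs,ys],z)[:,:2]*1000-[530.5,135]
        a=P@e;print(c,z,len(a),np.round(np.percentile(a,[2,50,98]),1),np.round(np.median(P@[e[1],-e[0]]),1))
    cv2.imwrite(f"pics/{c}1.png",im)
s=cv2.imread("pics/scene1.png");t=cv2.imread("pics/top1.png")
f=lambda i,r:cv2.resize(i[r[0]:r[1],r[2]:r[3]],(400,400),interpolation=cv2.INTER_CUBIC)
cv2.imwrite("pics/c3.png",np.hstack([f(s,(220,300,320,400)),f(t,(195,265,170,240))]))
E
```

```text
scene 0.03 70 [61.2 73.4 87. ] -16.6
scene 0.045 70 [69.9 82.  95.4] -7.6Traceback (most recent call last):
  File "<stdin>", line 10, in <module>
    return _quantile_unchecked(
        a, q, axis, out, overwrite_input, method, keepdims, weights)
    return _ureduce(a,
                    func=_quantile_ureduce_func,
    ...<5 lines>...
                    overwrite_input=overwrite_input,
                    method=method)
    r = func(a, **kwargs)
    result = _quantile(arr,
                       quantiles=q,
    ...<2 lines>...
                       out=out,
                       weights=wgt)
    slices_having_nans = np.isnan(arr[-1, ...])
                                  ~~~^^^^^^^^^
IndexError: index -1 is out of bounds for axis 0 with size 0
```

Request:
send_rows:
  claw: [0,0,0,0,0,0]
  xyz:
    - [0.1,0,0]
    - [0.2,0,0]
    - [0.3,0,0]
    - [0.4,0,0]
    - [0.4,0,0]
    - [0.4,0,0]
  turn:
    - [0,0,0]
    - [0,0,0]
    - [0,0,0]
    - [0,0,0]
    - [0,0,0]
    - [0,0,0]

```text
clock: 17.55
eef_pos: [0.5293, 0.1301, 0.042]
ee_rot: [2.334, 2.1, -0.005]
ft_force: [0.4, -9.3, 4.0]
width: 0.294
grip_force: 60.6
```

Request:
send_rows:
  claw: [0,0,0,0,0,0]
  xyz:
    - [0.1,0,0]
    - [0.2,0,0]
    - [0.3,0,0]
    - [0.3,0,0]
    - [0.3,0,0]
    - [0.3,0,0]
  turn:
    - [0,0,0]
    - [0,0,0]
    - [0,0,0]
    - [0,0,0]
    - [0,0,0]
    - [0,0,0]

```text
clock: 18.3
eef_pos: [0.5298, 0.1345, 0.0419]
ee_rot: [2.334, 2.101, -0.003]
ft_force: [1.3, -7.4, 2.0]
width: 0.298
grip_force: 60.4
```

Request:
send_rows:
  claw: [0,0,0,0,0,0]
  xyz:
    - [0.1,0,-0.01]
    - [0.2,0,-0.01]
    - [0.3,0,-0.01]
    - [0.3,0,-0.01]
    - [0.3,0,-0.01]
    - [0.3,0,-0.01]
  turn:
    - [0,0,0]
    - [0,0,0]
    - [0,0,0]
    - [0,0,0]
    - [0,0,0]
    - [0,0,0]

```text
clock: 19.05
eef_pos: [0.5302, 0.1376, 0.042]
ee_rot: [2.333, 2.102, -0.003]
ft_force: [0.0, -6.9, 1.5]
width: 0.298
grip_force: 60.4
```

Request:
send_rows:
  claw: [0,0,0,0,0,0]
  xyz:
    - [0.1,0,0]
    - [0.2,0,0]
    - [0.3,0,0]
    - [0.3,0,0]
    - [0.3,0,0]
    - [0.3,0,0]
  turn:
    - [0,0,0]
    - [0,0,0]
    - [0,0,0]
    - [0,0,0]
    - [0,0,0]
    - [0,0,0]

```text
clock: 19.8
eef_pos: [0.5305, 0.1406, 0.0419]
ee_rot: [2.333, 2.102, -0.003]
ft_force: [1.3, -6.8, 2.4]
width: 0.293
grip_force: 60.3
```

Request:
send_rows:
  claw: [0,0,0,0,0]
  xyz:
    - [0.1,0,0]
    - [0.2,0,0]
    - [0.2,0,0]
    - [0.2,0,0]
    - [0.2,0,0]
  turn:
    - [0,0,0]
    - [0,0,0]
    - [0,0,0]
    - [0,0,0]
    - [0,0,0]

```text
clock: 20.42
eef_pos: [0.5307, 0.1426, 0.042]
ee_rot: [2.333, 2.102, -0.003]
ft_force: [1.4, -6.0, 2.5]
width: 0.295
grip_force: 60.3
```

Request:
send_rows:
  claw: [0,0,0,0,0]
  xyz:
    - [0.1,0,0]
    - [0.2,0,0]
    - [0.2,0,0]
    - [0.2,0,0]
    - [0.2,0,0]
  turn:
    - [0,0,0]
    - [0,0,0]
    - [0,0,0]
    - [0,0,0]
    - [0,0,0]

```text
clock: 21.05
eef_pos: [0.5308, 0.1435, 0.042]
ee_rot: [2.333, 2.101, -0.005]
ft_force: [0.7, -8.4, 2.5]
width: 0.297
grip_force: 60.5
```

Request:
send_rows:
  claw: [0,0,0,0,0]
  xyz:
    - [0.1,0,0]
    - [0.2,0,0]
    - [0.2,0,0]
    - [0.2,0,0]
    - [0.2,0,0]
  turn:
    - [0,0,0]
    - [0,0,0]
    - [0,0,0]
    - [0,0,0]
    - [0,0,0]

```text
clock: 21.68
eef_pos: [0.5309, 0.1451, 0.042]
ee_rot: [2.334, 2.1, -0.005]
ft_force: [0.8, -9.0, 2.2]
width: 0.293
grip_force: 60.5
```

Ejector contact was felt at y≈0.1428, so the stop face is expected near y≈0.152.

Request:
send_rows:
  claw: [0,0,0,0,0]
  xyz:
    - [0.1,0,0]
    - [0.2,0,0]
    - [0.2,0,0]
    - [0.2,0,0]
    - [0.2,0,0]
  turn:
    - [0,0,0]
    - [0,0,0]
    - [0,0,0]
    - [0,0,0]
    - [0,0,0]

```text
clock: 22.3
eef_pos: [0.5311, 0.1467, 0.0421]
ee_rot: [2.333, 2.1, -0.006]
ft_force: [0.8, -9.9, 3.3]
width: 0.297
grip_force: 60.6
```

Request:
send_rows:
  claw: [0,0,0,0,0]
  xyz:
    - [0.1,0,0]
    - [0.2,0,0]
    - [0.2,0,0]
    - [0.2,0,0]
    - [0.2,0,0]
  turn:
    - [0,0,0]
    - [0,0,0]
    - [0,0,0]
    - [0,0,0]
    - [0,0,0]

```text
clock: 22.92
eef_pos: [0.5313, 0.1483, 0.0421]
ee_rot: [2.334, 2.099, -0.007]
ft_force: [0.9, -10.3, 3.8]
width: 0.296
grip_force: 60.6
```

Request:
send_rows:
  claw: [0,0,0,0]
  xyz:
    - [0.05,0,0]
    - [0.1,0,0]
    - [0.1,0,0]
    - [0.1,0,0]
  turn:
    - [0,0,0]
    - [0,0,0]
    - [0,0,0]
    - [0,0,0]

```text
clock: 23.42
eef_pos: [0.5314, 0.149, 0.0421]
ee_rot: [2.334, 2.099, -0.007]
ft_force: [0.6, -10.9, 4.5]
width: 0.298
grip_force: 60.6
```

Request:
send_rows:
  claw: [0,0,0,0]
  xyz:
    - [0.05,0,0]
    - [0.1,0,0]
    - [0.1,0,0]
    - [0.1,0,0]
  turn:
    - [0,0,0]
    - [0,0,0]
    - [0,0,0]
    - [0,0,0]

```text
clock: 23.92
eef_pos: [0.5315, 0.1499, 0.0421]
ee_rot: [2.334, 2.099, -0.007]
ft_force: [0.5, -10.4, 4.2]
width: 0.299
grip_force: 60.6
```

Request:
send_rows:
  claw: [0,0,0,0]
  xyz:
    - [0.05,0,0]
    - [0.1,0,0]
    - [0.1,0,0]
    - [0.1,0,0]
  turn:
    - [0,0,0]
    - [0,0,0]
    - [0,0,0]
    - [0,0,0]

```text
clock: 24.42
eef_pos: [0.5318, 0.1524, 0.042]
ee_rot: [2.333, 2.101, -0.005]
ft_force: [1.0, -7.9, 2.1]
width: 0.296
grip_force: 60.5
```

Request:
send_rows:
  claw: [0,0,0,0]
  xyz:
    - [0.05,0,0]
    - [0.1,0,0]
    - [0.1,0,0]
    - [0.1,0,0]
  turn:
    - [0,0,0]
    - [0,0,0]
    - [0,0,0]
    - [0,0,0]

```text
clock: 24.92
eef_pos: [0.5318, 0.1525, 0.0421]
ee_rot: [2.333, 2.1, -0.006]
ft_force: [1.1, -10.3, 3.1]
width: 0.298
grip_force: 60.5
```

The jump forward with the force falling is the toe dropping. The next step hit a hard stop. A gentle pull back will show whether it is latched.

Request:
send_rows:
  claw: [0,0,0,0,0,0,0]
  xyz:
    - [-0.1,0,0]
    - [-0.2,0,0]
    - [-0.3,0,0]
    - [-0.4,0,0]
    - [-0.5,0,0]
    - [-0.6,0,0]
    - [-0.6,0,0]
  turn:
    - [0,0,0]
    - [0,0,0]
    - [0,0,0]
    - [0,0,0]
    - [0,0,0]
    - [0,0,0]
    - [0,0,0]

```text
clock: 25.8
eef_pos: [0.5315, 0.1506, 0.042]
ee_rot: [-2.333, -2.104, -0.001]
ft_force: [2.7, -2.6, -2.9]
width: 0.298
grip_force: 59.9
```

Request:
send_rows:
  claw: [0,0,0,0,0]
  xyz:
    - [-0.1,0,0]
    - [-0.2,0,0]
    - [-0.3,0,0]
    - [-0.3,0,0]
    - [-0.3,0,0]
  turn:
    - [0,0,0]
    - [0,0,0]
    - [0,0,0]
    - [0,0,0]
    - [0,0,0]

```text
clock: 26.42
eef_pos: [0.5315, 0.1501, 0.0421]
ee_rot: [-2.329, -2.106, -0.005]
ft_force: [3.9, 4.4, -4.4]
width: 0.296
grip_force: 59.5
```

It is held: the pull rises to 4–5 N with no travel beyond the 2 mm play. Relaxing, releasing and retreating.

Request:
send_rows:
  claw: [0,0,6,6,6,6,6,6,6,6,6,6,6,6]
  xyz:
    - [0.2,0,0]
    - [0.2,0,0]
    - [0.2,0,0]
    - [0.2,0,0]
    - [0.2,0,0]
    - [0.2,0,0]
    - [0.2,0,-1]
    - [0.2,0,-3]
    - [0.2,0,-6]
    - [0.2,0,-10]
    - [-2,0,-14]
    - [-6,0,-16]
    - [-11,0,-16]
    - [-16,0,-16]
  turn:
    - [0,0,0]
    - [0,0,0]
    - [0,0,0]
    - [0,0,0]
    - [0,0,0]
    - [0,0,0]
    - [0,0,0]
    - [0,0,0]
    - [0,0,0]
    - [0,0,0]
    - [0,0,0]
    - [0,0,0]
    - [0,0,0]
    - [0,0,0]

```text
clock: 28.18
eef_pos: [0.5145, -0.0131, 0.2032]
ee_rot: [2.331, 2.104, 0.002]
ft_force: [0.6, -0.1, -0.2]
width: 0.702
grip_force: 0.0
```

Request:
send_rows:
  claw: [6,6,6,6,6]
  xyz:
    - [-5,0,0]
    - [-10,0,0]
    - [-14,0,0]
    - [-14,0,0]
    - [-14,0,0]
  turn:
    - [0,0,0]
    - [0,0,0]
    - [0,0,0]
    - [0,0,0]
    - [0,0,0]

```text
clock: 28.8
eef_pos: [0.5003, -0.1502, 0.2024]
ee_rot: [-2.332, -2.104, -0.001]
ft_force: [0.2, 0.3, -0.4]
width: 0.704
grip_force: 0.0
```

```bash
python3 - <<'E'
from h import *
s=bot.grab_frame("scene");t=bot.grab_frame("top")
for c in("scene","top"):
  for q in("nest","nest_grip","jig_stop","label_roll","vial_a"):
    print(c,q,[(np.round(d['position'],3).tolist(),round(d['score'],2)) for d in bot.mark_of(c,q)])
f=lambda i,r:cv2.resize(i[r[0]:r[1],r[2]:r[3]],(400,400),interpolation=cv2.INTER_CUBIC)
cv2.imwrite("pics/c4.png",np.hstack([f(s,(200,300,300,400)),f(t,(185,285,175,275))]))
E
```

```text
scene nest [([0.804, -0.156, -0.001], 0.74), ([0.548, -0.47, -0.005], 0.57)]
scene nest_grip [([0.53, 0.154, 0.05], 0.97), ([0.777, -0.125, 0.054], 0.76), ([0.57, -0.467, 0.025], 0.47)]
scene jig_stop [([0.542, 0.229, 0.011], 0.62), ([0.73, 0.007, -0.001], 0.29)]
scene label_roll [([0.725, 0.008, -0.001], 0.94)]
scene vial_a [([0.718, 0.237, -0.001], 0.54), ([0.576, 0.399, -0.001], 0.54)]
top nest [([0.535, 0.178, 0.012], 0.8), ([0.8, -0.157, 0.0], 0.64), ([0.553, -0.476, -0.001], 0.62), ([0.54, 0.178, 0.012], 0.26)]
top nest_grip [([0.572, -0.471, 0.031], 0.79), ([0.776, -0.125, 0.054], 0.75), ([0.529, 0.149, 0.051], 0.56), ([0.538, 0.226, 0.011], 0.24)]
top jig_stop [([0.536, 0.228, 0.01], 0.74)]
top label_roll [([0.726, 0.008, 0.002], 0.86)]
top vial_a [([0.715, 0.233, -0.002], 0.54), ([0.576, 0.398, 0.004], 0.41)]
```

View pics/c4.png

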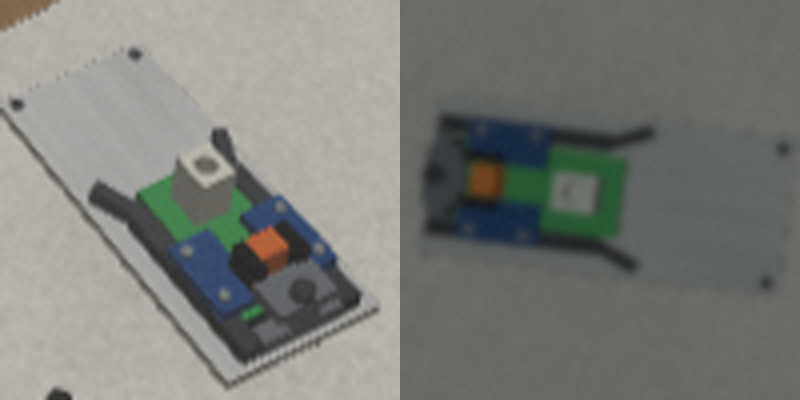

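The nest sits in the channel under the lips with its holder clear (scene crop (205,185)) and its nose at the head. It stayed in place after release, with the grip still at y≈0.15, and the bystanders have not moved.

```bash
python3 -c "
from rig import bot
print(bot.job_done())"
```

```text
the job is handed in; nothing more can be done
None
```

The nest is latched in the jig: the toe was felt to drop, a gentle pull back held, and the nest stayed put after release with the label roll and vials unmoved. The push peaked at about 11 N by my readings, and I handed the job in at about 29 s.

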